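Fit the label holder behind the drawer rail's lip and hold it pressed home

TASK

Pull the sample drawer of the little plywood cabinet out to its stop, then pick up the grey label holder and push its rear leg down behind the lip of the metal rail inside the drawer, past the spring and fully home on the rail's floor, with the white card facing the front of the drawer. Finish while still gripping the holder and pressing it firmly down on the rail (someone will pin it while you hold it), with the drawer still out; leave the tub of fixings and the wood offcut where they are.

Things in the scene. Friction and masses are not known exactly. Their poses are not given: they have to be found in the camera images.
- cabinet: Low plywood drawer unit standing on the bench, fixed: 200 mm deep (x), 246 mm wide (y), 120 mm high. Origin at the centre of its underside, x pointing to its back, so the drawer slides out along its -x; z up. The front edge of its top lies at x = -93 mm.
- drawer (a joint): How far the drawer is pulled out, m: 0 shut, 0.130 at its stop (it starts between 0 and 0.015). It slides with about 3 N of friction and stays where it is left. Only when it is out is the rail clear of the cabinet's top.
- handle (a point): Middle of the drawer's steel bow handle: a straight round bar 10 mm thick along the cabinet's y, straight for 88 mm, with 35 mm free between bar and drawer front. The bar is 88 mm above the bench; the drawer front's top edge is at 107 mm.
- rail_seat (a point): Moves with the drawer: where the label holder's origin comes to lie when it is fully home, 43 mm above the bench, axes as the cabinet's (x to the back). At the stop this point lies 61 mm in front of the cabinet top's front edge.
- label_rail: Aluminium rail across the drawer on the front of its middle partition, axes as the cabinet's. Origin on the lip's rear face, mid-length, at channel floor level (43 mm above the bench). The lip is 5 mm thick (x -5 to 0), round-topped, 26 mm high; behind it a gap of 9 mm to the partition (top at 26 mm too). End caps leave 80 mm of length for the 64 mm wide holder.
- leaf (a joint): Steel leaf spring in the gap behind the lip: how far it is pushed back, m (0 free, about 0.001 with the holder home). It slopes forward from the partition and leaves 3.3 mm behind the lip at its crest, 11.5 mm above the floor, so the 4 mm tongue must be pushed past it; resistance is felt from about 18 mm above home, some 3 to 7 N downwards, well before the floor.
- rail_floor: Floor of the rail's channel, axes as the cabinet's, origin on its upper face at the lip's rear face, mid-length: the tongue's foot lands on it when the holder is home.
- label_holder: Grey plastic label holder, loose, about 45 g, standing on its legs: 16 mm thick (x), 64 wide (y), 59 high; origin at the centre of its underside. Upper part (z 33 to 59 mm): card pocket 12 mm thick, to be gripped, white card on its -x face. Below, two 28 mm legs: front leg x -8 to -5, rear leg (tongue) x +4 to +8; the 9 mm slot between takes the lip. Home, its axes agree with the cabinet's.
- card_face (a point): Middle of the white card, on the -x face of the label holder, 45 mm above the holder's underside.
- screw_tub: Bystander: clear lidded tub of fixings, 87 mm across, 62 mm high. Origin at the centre of its underside.
- offcut: Bystander: wooden offcut 38 x 90 x 22 mm. Origin at the centre of its underside.
Not all that is in view belongs to the job. Leave any purple or red look-alike of the label_holder alone.

How it is judged (in metres and radians):
On the way, in this order (a step that is already met when the one before it is completed fails the run):
1. the drawer is pulled out to its stop (within 6 mm) (value of joint drawer above 0.124 m), for 0.2 s.
2. the label holder stands fully down on the rail's floor, behind the lip (z of label_holder in the frame of rail_seat between -0.004 and 0.003 m and horizontal distance between label_holder and rail_seat below 0.013 m), for 0.2 s.
At the end, for the whole second after the job is handed in: The drawer is still out (110 mm or more). The label holder sits behind the lip, card to the front, its foot within 3 mm of the rail's floor, upright within about 8 degrees, and the gripper still holds it and presses it on the rail's floor with more than 3 N (value of joint drawer above 0.11 m and z of label_holder in the frame of rail_seat between -0.004 and 0.003 m and x of label_holder in the frame of rail_seat between -0.003 and 0.006 m and y of label_holder in the frame of rail_seat between -0.012 and 0.012 m and x of card_face in the frame of rail_seat below 0 m and angle between label_holder's own z axis and vertical below 0.15 rad and contact force between label_holder and rail_floor above 3 N and contact force between the fingers and label_holder above 3 N); the arm keeps its last pose, push and grip.
It fails at once if the tub of fixings is shifted by more than 30 mm (distance of screw_tub from where it was at the start of the episode above 0.03 m).
It fails at once if the offcut is shifted by more than 30 mm (distance of offcut from where it was at the start of the episode above 0.03 m).
It also fails if it takes over 67 s, if anything falls off the work surface, if the arm or the gripper's body presses on something with over 40 N, if the wrist force passes 120 N, or if a joint passes its speed limit or range.

ROBOT

A 6-joint arm with a two-finger parallel gripper is mounted at the origin on the work surface; the furniture and walls round the work are solid. World frame = base frame: x ahead of the robot, y to its left, z up, the work surface at z = 0. Lengths are in mm, angles in rad, forces in N, time in s.
With the tool pointing down it reaches from about 400 to 925 mm from the base axis. Payload 12.5 kg.
Tool frame: the origin (TCP) lies at the very end of the fingers, on their centre line; the grasp point (between the pads) lies 19 mm behind it; z points along the fingers, y is the line along which they close (so a half turn about z gives the same grasp; the last joint's range is limited). The gripper opens to 95 mm and grips with 3 to 60 N. Pads are 20 mm wide; open, the fingers measure 119 mm over their backs; the gripper's body (75 mm by 180 mm) begins 59 mm behind the grasp point.
Start: joints at [1.205, 0.491, 1.559, -0, 1.092, -0.106], TCP at [160.537, 604.049, 214.661] pointing down, gripper open.
Joint ranges: [-3.1, 3.1], [-0.84, 2.19], [0.05, 2.79], [-1.13, 4.28], [0.06, 2.93], [-2.69, 2.69]. Speed limits (rad/s): [2.22, 2.22, 2.79, 3.14, 3.14, 3.14].

INTERFACE

Orientations are given as [roll, pitch, yaw] about the fixed x, y, z axes, in that order (R = Rz(yaw) Ry(pitch) Rx(roll)).
In Python, from cell import state, imaging, env, spot_in, mark_of gives the robot as it stands. The module is installed in compiled form; this text tells all that it offers.
- The arm moves only by the tool step_arm, never from a script. Its argument "increments" is a list of rows, each an object with "slide": the shift along the tool's x, y, z in m, a list of three; "roll": the turn about the tool's z in rad. A call has 1 to 5 rows; each row is the pose to reach, as a shift and turn from the pose commanded when the call began, along the tool's axes at that moment; what a row does not reach only later rows make up. A row lasts 1/8 s, in which the tool goes at most 62.5 mm and 10.7 degrees, less where a joint would pass 70% of its speed; a pose out of reach is approached as far as the arm can. A call with a gripper value outside its range is refused whole. "fingers" is the opening, from 0 (shut) to 1 (fully open), set as the call begins (left out, the last holds). The fingers move at their own pace and stop on an object; the grip force is fixed at half the most. Time passes only in rows, so rows that repeat a pose let the fingers close. It gives the time, the measured TCP pose, the force, the opening and the grip force at its end, in the units of the state.
- state(): the state, without advancing time (a new reading comes with each control period).
- imaging.read_camera(name): name is "scene" or "top"; returns a dict with "color" (384x512x3 uint8, red, green, blue), "z_map" (384x512 float32, mm along the optical axis (not along the pixel's ray), 0 where there is no reading), "intrinsics" (3x3 intrinsics, pixels), "camera_from_world" (4x4, takes a point from world to camera coordinates). Camera axes: x right, y up, looking along -z (the intrinsics and any distortion apply to the point x, -y, -z); pixel columns grow to the right and rows downward; lengths in mm; the calibration is good to about 2 mm. A picture is of the moment at which its call begins.
- env.job_done(): hands the job in; it is judged then, once.
Trained networks look in the newest picture that a camera, given by its name, has taken for a name from the list of things; names that differ only in an ending like _2 or _b are one class to them, and where a whole thing is asked for, a point or a joint stands for the part that bears it (a point fixed in the world has none). Each returns a list of dicts, best first, with "confidence" (0 to 1); they miss things now and then, are a little off and sometimes report something else, mostly with a low value. They report only what shows in the picture. A call takes as long as a camera call. They do not tell look-alikes from the thing itself.
- spot_in(camera, target): "bbox" ([left, top, right, bottom] in pixels, round what is visible of it).
- mark_of(camera, target): "uv" ([column, row] in pixels: a listed point, or the origin of a listed thing).
The state is a dict: "t": time; "joints": joint angles; "qvel": joint speeds; "tau": joint torques, N m; "eef_pos": TCP position; "tcp_rot": TCP orientation; "ft_force": force on the tool from outside, world axes, zero at the start; "moment": the same for the moment, N m; "opening": opening from 0.0 (shut) to 1.0 (fully open); "grip_force": force on a finger pad.
Only numpy, scipy, OpenCV 4.12 (cv2) and the standard library are available. Lean on these libraries where they do the work, as an engineer would, in place of code of your own. Each camera call takes 0.05 s, during which the arm holds its last target. There are 200 camera calls.

## Working session

There is one attempt and no reset: what is moved stays moved. The work goes in short steps, Python scripts to look and compute and a tool call to move; the robot and the scene stay as the last step left them, time stands still between calls to the robot, and variables do not carry over. Pictures are saved under pics/ and viewed, at most 10 in all, crops included, and the job is handed in when it is done.

Besides the shell and the picture viewer there is one more tool, called after "Request:" as a command line: name --argument value ..., lists and objects as JSON in quotes. step_arm: Moves the arm, as the interface text tells. Its arguments: {"type":"object","properties":{"increments":{"type":"array"},"fingers":{"type":"number"}},"required":["increments"]}

```bash
mkdir -p pics; cat > h.py <<'E'
import numpy as np, cv2
from cell import state, imaging, env, spot_in, mark_of
def world(im,uv,z=None,depth=None):
    K=im["intrinsics"];T=np.linalg.inv(im["camera_from_world"])
    d=np.linalg.inv(K)@np.array([uv[0],uv[1],1.0]); d=np.array([d[0],-d[1],-d[2]])
    o=T[:3,3]; r=T[:3,:3]@d
    s=depth if depth is not None else (z-o[2])/r[2]
    return o+s*r
def depth(im,uv,w=2):
    c,r=int(round(uv[0])),int(round(uv[1])); p=im["z_map"][max(r-w,0):r+w+1,max(c-w,0):c+w+1]; p=p[p>0]
    return float(np.median(p)) if p.size else None
E
python3 - <<'E'
from h import *
np.set_printoptions(precision=1,suppress=True)
for c in("scene","top"):
    im=imaging.read_camera(c); cv2.imwrite(f"pics/{c}0.png",im["color"][:,:,::-1])
    print(c,np.linalg.inv(im["camera_from_world"])[:3,3])
    for n in("cabinet","drawer","handle","rail_seat","label_rail","label_holder","card_face","screw_tub","offcut"):
        for m in mark_of(c,n)[:3]:
            d=depth(im,m["uv"]); print(n,round(m["confidence"],2),np.array(m["uv"]),world(im,m["uv"],depth=d) if d else None)
        if n in("label_holder","cabinet"): print([(round(b["confidence"],2),np.array(b["bbox"])) for b in spot_in(c,n)[:4]])
print(state())
E
```

```text
scene [ -38.5 -818.  1004.6]
cabinet 0.73 [298.9 185.1] [618.3 -80.8 123. ]
[(0.9, array([248.8, 126.5, 354.9, 221.9]))]Traceback (most recent call last):
  File "<stdin>", line 7, in <module>
ValueError: it knows: cabinet, card_face, handle, label_holder, label_rail, offcut, rail_floor, rail_seat, screw_tub
```

```bash
python3 - <<'E'
from h import *
np.set_printoptions(precision=1,suppress=True)
for c in("scene","top"):
    im=imaging.read_camera(c); cv2.imwrite(f"pics/{c}0.png",im["color"][:,:,::-1])
    np.savez(f"{c}0.npz",**im)
    print(c,np.linalg.inv(im["camera_from_world"])[:3,3])
    for n in("cabinet","handle","rail_seat","label_rail","label_holder","card_face","screw_tub","offcut"):
        for m in mark_of(c,n)[:3]:
            d=depth(im,m["uv"]); print(n,round(m["confidence"],2),np.array(m["uv"]),world(im,m["uv"],depth=d) if d else None)
        if n in("label_holder","cabinet"): print([(round(b["confidence"],2),np.array(b["bbox"])) for b in spot_in(c,n)[:4]])
s=state();print(s)
# cabinet top from depth (top cam)
K=im["intrinsics"];T=np.linalg.inv(im["camera_from_world"]);Z=im["z_map"]
v,u=np.mgrid[:384,:512]; d=np.stack([(u-K[0,2])/K[0,0],-(v-K[1,2])/K[1,1],-np.ones(u.shape)],-1)*Z[...,None]
P=d@T[:3,:3].T+T[:3,3]
m=((abs(P[...,2]-120)<6)&(Z>0)).astype(np.uint8)
n,l,st,ce=cv2.connectedComponentsWithStats(m)
for i in range(1,n):
    if st[i,4]>300:
        q=P[l==i][:,:2].astype(np.float32);print(st[i],cv2.minAreaRect(q),P[l==i][:,2].mean())
E
```

```text
scene [ -38.5 -818.  1004.6]
cabinet 0.68 [298.1 185.8] [615.2 -81.1 122.2]
[(0.85, array([247.6, 126.9, 355.2, 225.7]))]
handle 0.97 [260.8 182.5] [591.7  64.3  43. ]
label_holder 0.82 [317.3 306.6] [ 438.9 -374.9   44.7]
label_holder 0.71 [348.9 292.3] [ 527.7 -389.1   44.2]
label_holder 0.55 [293.9 330.6] [ 357.6 -388.2   36.3]
[(0.78, array([344. , 269. , 354.1, 298.6])), (0.7, array([312.9, 286. , 320.3, 311.2])), (0.55, array([286.7, 306.7, 301.7, 342.4]))]
card_face 0.8 [295.5 320.8] [ 366.1 -381.8   60.9]
card_face 0.71 [346.8 284.8] [ 532.  -375.2   55.7]
card_face 0.61 [314.4 297.4] [ 452.8 -348.7   39.6]
screw_tub 0.92 [174.5 159. ] [436.1 328.4  38.4]
offcut 0.74 [233.6 147. ] [637.6 285.9  22.1]
top [-158.5   81.7 1571. ]
cabinet 0.67 [237.8 164.7] [650.   10.6 119.4]
[(0.73, array([201.7, 126.6, 272.8, 198.1]))]
handle 0.87 [240.5 195.6] [587.5  10.6   3.5]
label_holder 0.73 [360.1 239.6] [ 361.3 -370.6   22.4]
label_holder 0.69 [345.4 195.4] [ 538.7 -362.3    4.8]
label_holder 0.48 [348.3 216.7] [ 449.  -349.3   23. ]
[(0.78, array([353.3, 231.3, 372.4, 243.2])), (0.6,
[... 198 characters left out ...]
60.3 233.5] [ 370.5 -365.9   57.7]
card_face 0.56 [349.6 212.3] [ 452.4 -348.8   53.5]
screw_tub 0.62 [143.3 244. ] [427.  352.7  59.6]
offcut 0.71 [159.3 192.4] [628.8 296.   21.9]
{'t': 1.25, 'joints': array([ 1.2,  0.5,  1.6,  0. ,  1.1, -0.1]), 'qvel': array([ 0.,  0., -0., -0.,  0.,  0.]), 'tau': array([ -0. , -61.2, -25.8,   0.1,   0. ,   0. ]), 'eef_pos': array([160.5, 604.1, 214.7]), 'tcp_rot': array([ 3.1, -0. ,  2.9]), 'ft_force': array([ 0.3, -0.5, -0.8]), 'moment': array([-0., -0.,  0.]), 'grip_force': 0.0, 'opening': 1.004121040196607}
[ 201  127   72   51 3059] ((705.55029296875, 10.417892456054688), (243.32264709472656, 199.03445434570312), 85.02180480957031) 119.1900304561869
```

View pics/scene0.png

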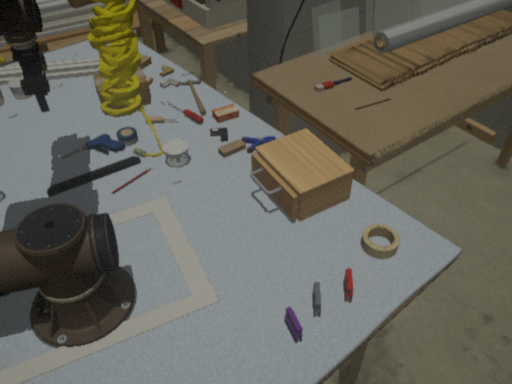

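View pics/top0.png

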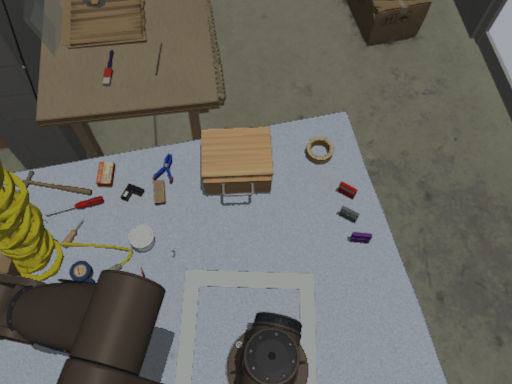

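Three look-alikes in the top image: purple (360,238), grey (349,214) and red (347,190). Grey fits the description. I'll confirm it in an enlarged crop and measure the handle and the holder yaw.

```bash
python3 - <<'E'
from h import *
np.set_printoptions(precision=3,suppress=True)
a=np.load("top0.npz");b=np.load("scene0.npz")
f=lambda i,r0,r1,c0,c1:cv2.resize(i["color"][r0:r1,c0:c1,::-1],(390,390),interpolation=cv2.INTER_CUBIC)
cv2.imwrite("pics/crop.png",np.hstack([f(a,196,232,331,367),f(b,276,320,296,340)]))
print("handle top",world(a,(240.5,195.6),88),"scene",world(b,(260.8,182.5),88))
def pts(im):
    K=im["intrinsics"];T=np.linalg.inv(im["camera_from_world"]);Z=im["z_map"]
    v,u=np.mgrid[:384,:512]; d=np.stack([(u-K[0,2])/K[0,0],-(v-K[1,2])/K[1,1],-np.ones(u.shape)],-1)*Z[...,None]
    return d@T[:3,:3].T+T[:3,3]
P=pts(a)
m=(abs(P[...,0]-450)<45)&(abs(P[...,1]+350)<45)&(P[...,2]>45)&(P[...,2]<75)
q=P[m];print(len(q),q.mean(0),cv2.minAreaRect(q[:,:2].astype(np.float32)))
P=pts(b);m=(abs(P[...,0]-450)<45)&(abs(P[...,1]+350)<45)&(P[...,2]>15)&(P[...,2]<75)
q=P[m];print(len(q),q.mean(0),cv2.minAreaRect(q[:,:2].astype(np.float32)))
P=pts(a)
# cabinet top front edge: per column, lowest row pixel with z~119
m=abs(P[...,2]-119)<6
E=[]
for c in range(208,268):
    r=np.where(m[120:200,c])[0]
    if len(r): E.append(P[120+r.max(),c,:2])
E=np.array(E);k=np.polyfit(E[:,1],E[:,0],1);print("front edge x=%.4f*y+%.1f"%tuple(k),np.std(E[:,0]-np.polyval(k,E[:,1])))
# handle bar pixels
m=(P[...,2]>75)&(P[...,2]<98)&(P[...,0]>520)&(P[...,0]<596)&(abs(P[...,1])<90)
q=P[m];print(len(q));print(q[np.argsort(q[:,1])][::6])
s=state();print(s["joints"],s["tcp_rot"])
E
```

```text
handle top [547.258  14.482  88.   ] scene [562.233  22.98   88.   ]
87 [ 454.051 -348.616   55.419] ((454.7416076660156, -348.4778137207031), (61.72542190551758, 16.881839752197266), 50.920345306396484)
221 [ 451.33  -356.204   50.529] ((456.13214111328125, -351.4306945800781), (64.79052734375, 15.800457000732422), 54.708518981933594)
front edge x=0.0958*y+606.9 4.437617941090892
259
[[585.441 -89.305  81.373]
 [585.267 -81.95   91.141]
 [587.583 -75.443  88.312]
 [589.118 -68.968  79.412]
 [587.246 -61.769  77.279]
 [584.729 -57.611  90.841]
 [588.838 -51.527  76.794]
 [587.551 -44.069  96.335]
 [588.854 -33.962  88.854]
 [566.758 -30.972  87.459]
 [554.504 -29.287  89.447]
 [589.509 -27.073  96.86 ]
 [553.473 -25.692  92.508]
 [589.383 -23.603  97.983]
 [554.225 -22.372  91.864]
 [550.574 -18.487  84.779]
 [590.235 -16.827  75.318]
 [589.9   -13.324  92.082]
 [590.394  -9.878  76.797]
 [592.204  -6.696  89.295]
 [590.762  -3.078  93.019]
 [593.837   0.031  87.837]
 [544.885   2.767  94.438]
 [549.796   5.638  85.059]
 [545.357   9.512  95.292]
 [551.863  12.166  90.404]
 [551.166  15.752  84.971]
 [547.597  19.478  93.366]
 [550.099  22.66   89.054]
 [548.109  26.214  94.134]
 [593.884  31.158  88.131]
 [594.803  34.531  87.2  ]
 [553.443  39.191  94.452]
 [551.573  43.135  83.695]
 [551.018  46.556  85.783]
 [554.712  52.902  87.722]
 [595.943  58.733  83.578]
 [554.765  63.033  90.363]
 [552.085  66.792  89.088]
 [560.793  69.32   87.464]
 [573.437  71.097  93.252]
 [560.034  72.705  89.939]
 [573.86   74.468  93.29 ]
 [591.117  76.212  89.97 ]]
[ 1.205  0.491  1.559  0.     1.092 -0.106] [ 3.141 -0.     2.882]
```

View pics/crop.png

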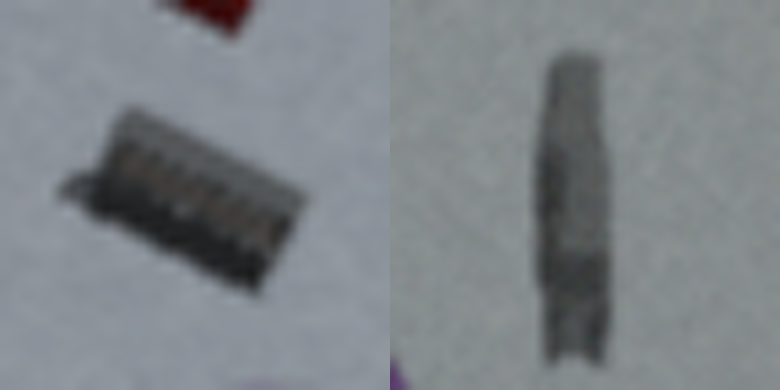

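The crop shows the grey holder at top (349,214) standing, with red above it and purple below it. No white card shows on the robot-facing side, so it likely faces away; I'll check this when lifting. Next is the drawer: move over to the handle at about (552,20) with yaw ~1.49.

```bash
cat >> h.py <<'E'
def go(x,y,z,yaw):
    s=state(); p=s["eef_pos"]; c=s["tcp_rot"][2]; d=np.array([x,y,z])-p
    r=(c-yaw+np.pi)%(2*np.pi)-np.pi
    print("slide",np.round([d[0]*np.cos(c)+d[1]*np.sin(c),d[0]*np.sin(c)-d[1]*np.cos(c),-d[2]],1)/1000,"roll",round(r,3))
def show():
    s=state(); print("t",s["t"],"p",np.round(s["eef_pos"],1),"r",np.round(s["tcp_rot"],3),"q",np.round(s["joints"],2),"F",np.round(s["ft_force"],1),"op",round(s["opening"],3),"grip",s["grip_force"])
E
python3 - <<'E'
from h import *
go(552,20,170,1.49)
a=np.load("top0.npz");b=np.load("scene0.npz")
p,q=world(a,(343,205.7),59),world(a,(359.2,214),59);print(p,q,np.arctan2(*(p-q)[1::-1]))
K=a["intrinsics"];T=np.linalg.inv(a["camera_from_world"])
v,u=np.mgrid[:384,:512]
for im in(a,b):
    K=im["intrinsics"];T=np.linalg.inv(im["camera_from_world"]);d=np.stack([(u-K[0,2])/K[0,0],-(v-K[1,2])/K[1,1],-np.ones(u.shape)],-1)*im["z_map"][...,None]
    P=d@T[:3,:3].T+T[:3,3]
    m=(abs(P[...,0]-450)<45)&(abs(P[...,1]+350)<45)&(P[...,2]>35)&(P[...,2]<75)
    x=P[m][:,:2];w,V=np.linalg.eigh(np.cov(x.T));print(len(x),x.mean(0),w,np.arctan(V[1,1]/V[0,1]))
E
```

```text
slide [-0.5284 -0.4639  0.0447] roll 1.392
[ 477.30978552 -330.24629627   59.        ] [ 439.80557546 -378.18605447   59.        ] 0.9069295070005009
113 [ 453.3039908  -348.21167872] [ 18.77298918 339.86539777] 0.9161337389186296
186 [ 452.50900897 -355.00470841] [ 17.56972729 416.95559882] 0.946298781537916
```

Request:
step_arm --increments '[{"slide": [-0.528,-0.464,0.045],"roll": 1.39},{"slide": [-0.528,-0.464,0.045],"roll": 1.39},{"slide": [-0.528,-0.464,0.045],"roll": 1.39},{"slide": [-0.528,-0.464,0.045],"roll": 1.39},{"slide": [-0.528,-0.464,0.045],"roll": 1.39}]' --fingers 0.32

```text
t: 1.88
eef_pos: [334.9, 343.3, 194.8]
tcp_rot: [3.141, -0.0, 1.938]
ft_force: [1.0, 1.2, 0.5]
opening: 0.528
grip_force: 0.0
```

```bash
python3 -c "
from h import *
show();go(552,20,170,1.49)"
```

```text
t 1.875 p [334.9 343.3 194.8] r [ 3.141 -0.     1.938] q [ 0.66  0.31  1.93 -0.    0.9   0.29] F [1.  1.2 0.5] op 0.528 grip 0.0
slide [-0.3797  0.0864  0.0248] roll 0.448
```

Request:
step_arm --increments '[{"slide": [-0.38,0.086,0.025],"roll": 0.448},{"slide": [-0.38,0.086,0.025],"roll": 0.448},{"slide": [-0.38,0.086,0.025],"roll": 0.448},{"slide": [-0.38,0.086,0.025],"roll": 0.448},{"slide": [-0.38,0.086,0.025],"roll": 0.448}]'

```text
t: 2.5
eef_pos: [510.1, 84.9, 174.8]
tcp_rot: [3.141, -0.0, 1.496]
ft_force: [0.7, 0.8, 0.3]
opening: 0.32
grip_force: 0.0
```

```bash
python3 -c "
from h import *
show();go(552,20,150,1.49)"
```

```text
t 2.5 p [510.1  84.9 174.8] r [ 3.141 -0.     1.496] q [0.04 0.39 1.87 0.   0.89 0.11] F [0.7 0.8 0.3] op 0.32 grip 0.0
slide [-0.0616  0.0466  0.0248] roll 0.006
```

Request:
step_arm --increments '[{"slide": [-0.05,0.045,0.015],"roll": 0.0},{"slide": [-0.05,0.045,0.015],"roll": 0.0},{"slide": [-0.05,0.045,0.015],"roll": 0.0}]'

```text
t: 2.88
eef_pos: [550.0, 33.5, 159.4]
tcp_rot: [-3.141, -0.0, 1.495]
ft_force: [-0.0, 0.4, -0.5]
opening: 0.321
grip_force: 0.0
```

```bash
python3 - <<'E'
from h import *
show();go(552,20,70,1.49)
im=imaging.read_camera("scene");h=mark_of("scene","handle")
print([(m["confidence"],m["uv"],world(im,m["uv"],88)) for m in h])
c=im["color"][110:240,210:370,::-1];cv2.imwrite("pics/hand.png",cv2.resize(c,None,fx=4,fy=4))
E
```

```text
t 2.875 p [550.   33.5 159.4] r [-3.141 -0.     1.495] q [-0.06  0.45  1.8   0.    0.89  0.02] F [-0.   0.4 -0.5] op 0.321 grip 0.0
slide [-0.0133  0.003   0.0894] roll 0.005
[(0.61, [260.3, 182.1], array([562.08922599,  25.26817739,  88.        ]))]
```

View pics/hand.png

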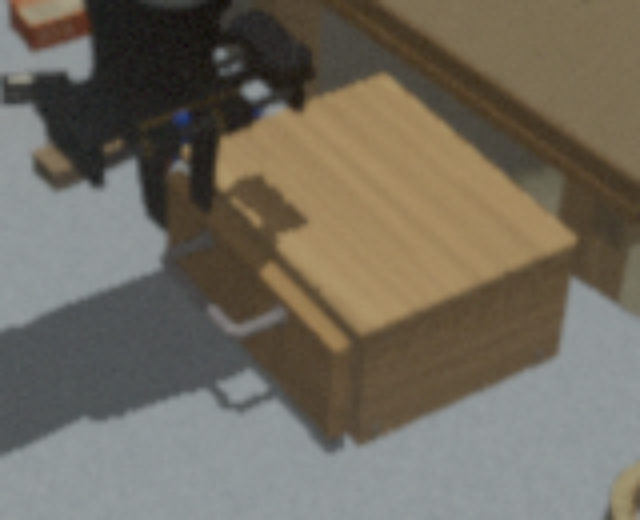

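The image shows the fingers above the bow; the bar runs from crop (170,258) to (225,330). I'll descend over it.

Request:
step_arm --increments '[{"slide": [-0.012,0.004,0.02]},{"slide": [-0.012,0.004,0.05]},{"slide": [-0.012,0.004,0.07]},{"slide": [-0.012,0.004,0.088]},{"slide": [-0.012,0.004,0.088]}]'

```text
invalid input at $.increments[0]: expected keys slide, roll
```

Request:
step_arm --increments '[{"slide": [0,0,0]},{"slide": [0,0,0]},{"slide": [0,0,0]},{"slide": [0,0,0]}]' --fingers 0.0

```text
invalid input at $.increments[0]: expected keys slide, roll
```

```bash
python3 -c "
from h import *
show()"
```

```text
t 2.975 p [549.7  34.6 159.9] r [-3.142 -0.     1.497] q [-0.06  0.45  1.8   0.    0.89  0.02] F [-0.2  0.8 -0.8] op 0.321 grip 0.0
```

Request:
step_arm --increments '[{"slide": [-0.012,0.004,0.02],"roll": 0},{"slide": [-0.012,0.004,0.05],"roll": 0},{"slide": [-0.012,0.004,0.07],"roll": 0},{"slide": [-0.012,0.004,0.089],"roll": 0},{"slide": [-0.012,0.004,0.089],"roll": 0}]'

```text
t: 3.6
eef_pos: [552.5, 22.6, 70.2]
tcp_rot: [-3.14, -0.0, 1.498]
ft_force: [-0.5, 0.6, 0.5]
opening: 0.32
grip_force: 0.0
```

Request:
step_arm --increments '[{"slide": [0,0,0],"roll": 0},{"slide": [0,0,0],"roll": 0},{"slide": [0,0,0],"roll": 0},{"slide": [0,0,0],"roll": 0}]' --fingers 0.0

```text
t: 4.1
eef_pos: [554.2, 21.6, 71.6]
tcp_rot: [3.139, -0.0, 1.496]
ft_force: [2.4, 2.9, 7.8]
opening: 0.095
grip_force: 30.0
```

```bash
python3 -c "
from h import *
show()"
```

```text
t 4.1 p [554.2  21.6  71.6] r [ 3.139 -0.     1.496] q [-0.08  0.58  1.87  0.    0.69 -0.01] F [2.4 2.9 7.8] op 0.095 grip 29.98127192258835
```

Request:
step_arm --increments '[{"slide": [0,-0.02,0],"roll": 0},{"slide": [0,-0.045,0],"roll": 0},{"slide": [0,-0.07,0],"roll": 0},{"slide": [0,-0.09,0],"roll": 0},{"slide": [0,-0.105,0],"roll": 0}]'

```text
t: 4.72
eef_pos: [449.2, 30.2, 71.6]
tcp_rot: [3.138, -0.001, 1.495]
ft_force: [5.0, 17.1, 6.5]
opening: 0.097
grip_force: 30.0
```

Request:
step_arm --increments '[{"slide": [0,-0.005,0],"roll": 0},{"slide": [0,-0.01,0],"roll": 0},{"slide": [0,-0.013,0],"roll": 0},{"slide": [0,-0.013,0],"roll": 0}]'

```text
t: 5.22
eef_pos: [437.0, 31.2, 71.5]
tcp_rot: [3.138, -0.002, 1.495]
ft_force: [4.0, 17.6, 8.0]
opening: 0.097
grip_force: 30.0
```

```bash
python3 -c "
from h import *
show()"
```

```text
t 5.225 p [437.   31.2  71.5] r [ 3.138e+00 -2.000e-03  1.495e+00] q [-0.08  0.47  2.15  0.    0.52 -0.01] F [ 4.  17.6  8. ] op 0.097 grip 29.980580806732178
```

Request:
step_arm --increments '[{"slide": [0.001,-0.004,0],"roll": 0},{"slide": [0.001,-0.008,0],"roll": 0},{"slide": [0.001,-0.011,0],"roll": 0},{"slide": [0.001,-0.011,0],"roll": 0}]'

```text
t: 5.72
eef_pos: [437.1, 31.3, 71.9]
tcp_rot: [3.115, -0.001, 1.495]
ft_force: [49.8, 7.6, -35.7]
opening: 0.097
grip_force: 29.9
```

```bash
python3 -c "
from h import *
show()"
```

```text
t 5.725 p [437.1  31.3  71.9] r [ 3.115e+00 -1.000e-03  1.495e+00] q [-0.08  0.46  2.17  0.    0.49 -0.01] F [ 49.8   7.6 -35.7] op 0.097 grip 29.94555853307247
```

Request:
step_arm --increments '[{"slide": [-0.001,0.006,0],"roll": 0},{"slide": [-0.001,0.0105,0],"roll": 0},{"slide": [-0.001,0.0105,0],"roll": 0}]'

```text
t: 6.1
eef_pos: [437.0, 31.2, 71.6]
tcp_rot: [3.137, -0.001, 1.496]
ft_force: [6.1, 17.7, 8.4]
opening: 0.099
grip_force: 30.0
```

Request:
step_arm --increments '[{"slide": [0,0,0],"roll": 0},{"slide": [0,0,0],"roll": 0},{"slide": [0,0,-0.03],"roll": 0},{"slide": [0,0,-0.08],"roll": 0},{"slide": [0,0,-0.13],"roll": 0}]' --fingers 0.36

```text
t: 6.72
eef_pos: [434.6, 30.0, 201.9]
tcp_rot: [-3.14, 0.0, 1.496]
ft_force: [0.8, 0.4, -0.5]
opening: 0.359
grip_force: 0.0
```

```bash
python3 -c "
from h import *
show(); go(453,-351,200,np.pi/2-.0)
print(go(453,-351,200,.92),go(453,-351,200,.92+np.pi))"
```

```text
t 6.725 p [434.6  30.  201.9] r [-3.14   0.     1.496] q [-0.08  0.24  2.01 -0.    0.89 -0.01] F [ 0.8  0.4 -0.5] op 0.359 grip 0.0
slide [-0.3785  0.0468  0.0019] roll -0.075
slide [-0.3785  0.0468  0.0019] roll 0.576
slide [-0.3785  0.0468  0.0019] roll -2.566
None None
```

```bash
python3 - <<'E'
from h import *
np.set_printoptions(precision=1,suppress=True)
a=imaging.read_camera("top")
for n in("rail_seat","label_rail","rail_floor","cabinet","handle","card_face"):
    for m in mark_of("top",n)[:3]: print("top",n,round(m["confidence"],2),m["uv"],world(a,m["uv"],{"cabinet":0,"handle":88,"card_face":45}.get(n,43)))
b=imaging.read_camera("scene")
for n in("rail_seat","label_rail","rail_floor","cabinet","handle","card_face"):
    for m in mark_of("scene",n)[:3]: print("scene",n,round(m["confidence"],2),m["uv"],world(b,m["uv"],{"cabinet":0,"handle":88,"card_face":45}.get(n,43)))
np.savez("top1.npz",**a);np.savez("scene1.npz",**b)
f=lambda i,r0,r1,c0,c1,w,h:np.clip(1.3*cv2.resize(i["color"][r0:r1,c0:c1,::-1],(w,h),interpolation=cv2.INTER_CUBIC).astype(float),0,255)
A=np.vstack([f(a,178,248,330,380,214,300),f(b,262,344,282,358,214,232)[:300]]) 
B=np.vstack([f(a,170,250,195,285,338,300),f(b,150,240,220,310,338,232)])
cv2.imwrite("pics/c2.png",np.hstack([A,B]))
E
```

```text
top rail_floor 0.57 [157.3, 192.6] [618.2 300.1  43. ]
top cabinet 0.96 [237.8, 168.8] [699.3   6.8   0. ]
top card_face 0.69 [346.2, 188.0] [ 548.7 -359.9   45. ]
top card_face 0.45 [351.0, 212.4] [ 454.9 -355.9   45. ]
scene rail_seat 0.75 [260.0, 198.1] [549.2   9.5  43. ]
scene label_rail 0.59 [256.8, 192.8] [554.9  33.8  43. ]
scene cabinet 0.68 [297.9, 189.6] [694.    7.5  -0. ]
scene handle 0.85 [225.2, 199.5] [439.7  24.   88. ]
scene card_face 0.78 [348.4, 282.2] [ 547.1 -366.8   45. ]
scene card_face 0.74 [318.3, 296.4] [ 459.5 -354.6   45. ]
scene card_face 0.56 [292.1, 322.6] [ 363.7 -373.5   45. ][ WARN:0@6.520] global loadsave.cpp:1063 imwrite_ Unsupported depth image for selected encoder is fallbacked to CV_8U.
```

View pics/c2.png

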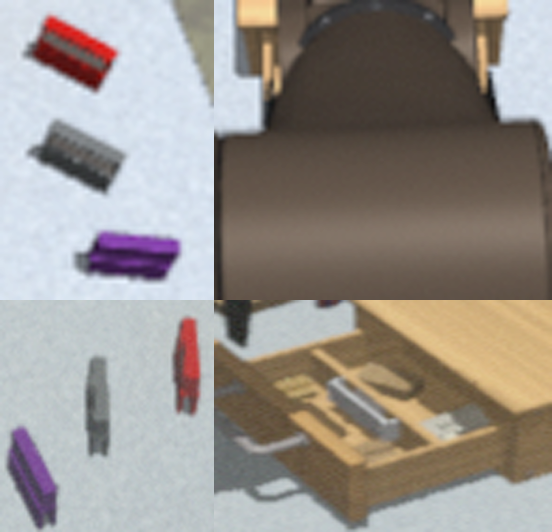

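```bash
python3 - <<'E'
from h import *
a=np.load("top1.npz")
# project points of holder in its frame under both hypotheses; sample mean colour of faces on the robot side
def proj(im,p):
    c=im["camera_from_world"]@np.append(p,1); v=im["intrinsics"]@np.array([c[0],-c[1],-c[2]]); return v[:2]/v[2]
e=np.array([np.cos(.92),np.sin(.92),0]); n=np.array([-e[1],e[0],0]) # n: to the robot side
img=a["color"].astype(np.float32)
for name,c in(("grey",np.array([453,-351,0])),("red",np.array([543,-363,0]))):
  for z,off in((59,0),(57,6),(52,6),(46,6),(40,6),(35,6),(28,8),(20,8),(10,8)):
    v=[]
    for s in np.linspace(-24,24,13):
        uv=proj(a,c+s*e+off*n+np.array([0,0,z])).astype(np.float32); v.append(cv2.getRectSubPix(img,(1,1),(float(uv[0]),float(uv[1])))[0,0])
    print(name,z,off,np.round(np.mean(v,0)),np.round(np.std(v,0)))
print(proj(a,np.array([453,-351,59])))
E
```

```text
grey 59 0 [ 97. 100. 102.] [1. 1. 1.]
grey 57 6 [75. 75. 75.] [4. 4. 4.]
grey 52 6 [74. 72. 70.] [3. 3. 3.]
grey 46 6 [74. 72. 71.] [2. 2. 2.]
grey 40 6 [69. 70. 70.] [6. 6. 6.]
grey 35 6 [62. 63. 65.] [8. 8. 8.]
grey 28 8 [42. 43. 44.] [2. 2. 2.]
grey 20 8 [42. 44. 45.] [1. 1. 1.]
grey 10 8 [83. 87. 91.] [6. 6. 7.]
red 59 0 [139.  32.  30.] [9. 2. 2.]
red 57 6 [84. 67. 64.] [5. 3. 3.]
red 52 6 [81. 69. 67.] [1. 2. 2.]
red 46 6 [84. 54. 52.] [3. 4. 4.]
red 40 6 [83. 28. 27.] [6. 3. 3.]
red 35 6 [77. 18. 17.] [7. 1. 1.]
red 28 8 [67. 16. 15.] [2. 1. 1.]
red 20 8 [70. 27. 27.] [2. 5. 5.]
red 10 8 [120. 115. 121.] [6. 7. 7.]
[350.50570789 211.4260093 ]
```

Request:
step_arm --increments '[{"slide": [-0.378,0.047,0.03],"roll": 0.576},{"slide": [-0.378,0.047,0.03],"roll": 0.576},{"slide": [-0.378,0.047,0.03],"roll": 0.576},{"slide": [-0.378,0.047,0.03],"roll": 0.576},{"slide": [-0.378,0.047,0.03],"roll": 0.576}]' --fingers 0.6

```text
t: 8.05
eef_pos: [450.3, -283.1, 175.8]
tcp_rot: [-3.142, -0.0, 0.92]
ft_force: [1.5, -0.0, 0.2]
opening: 0.6
grip_force: 0.0
```

```bash
python3 -c "
from h import *
show(); go(453,-351,140,.92)"
```

```text
t 8.05 p [ 450.3 -283.1  175.8] r [-3.142 -0.     0.92 ] q [-0.69  0.41  1.83  0.    0.9  -0.03] F [ 1.5 -0.   0.2] op 0.6 grip 0.0
slide [-0.0523  0.0433  0.0358] roll -0.0
```

The face at pocket height on the robot side reads (74,72,70), against 42 on the leg below it. The red twin shows the same neutral band. So the card faces the robot side, and only a 0.57 rad turn is needed.

Request:
step_arm --increments '[{"slide": [-0.05,0.042,0.03],"roll": 0},{"slide": [-0.05,0.042,0.03],"roll": 0},{"slide": [-0.05,0.042,0.03],"roll": 0},{"slide": [-0.05,0.042,0.03],"roll": 0}]'

```text
t: 8.55
eef_pos: [453.9, -345.0, 146.7]
tcp_rot: [3.141, -0.0, 0.921]
ft_force: [0.4, 0.7, 0.9]
opening: 0.601
grip_force: 0.0
```

```bash
python3 -c "
from h import *
show(); go(455,-350,35,.92)"
```

```text
t 8.55 p [ 453.9 -345.   146.7] r [ 3.141 -0.     0.921] q [-0.77  0.49  1.77  0.    0.88 -0.12] F [0.4 0.7 0.9] op 0.601 grip 0.0
slide [-0.0034  0.0039  0.1117] roll 0.001
```

Request:
step_arm --increments '[{"slide": [-0.003,0.004,0.03],"roll": 0},{"slide": [-0.003,0.004,0.06],"roll": 0},{"slide": [-0.003,0.004,0.09],"roll": 0},{"slide": [-0.003,0.004,0.112],"roll": 0},{"slide": [-0.003,0.004,0.112],"roll": 0}]'

```text
t: 9.18
eef_pos: [455.1, -349.5, 33.7]
tcp_rot: [-3.14, -0.0, 0.922]
ft_force: [-0.5, -0.1, 0.3]
opening: 0.601
grip_force: 0.0
```

```bash
python3 - <<'E'
from h import *
show(); go(455,-350,35,.92)
b=imaging.read_camera("scene")
cv2.imwrite("pics/g1.png",cv2.resize(b["color"][250:340,270:370,::-1],None,fx=5,fy=5,interpolation=cv2.INTER_CUBIC))
E
```

```text
t 9.175 p [ 455.1 -349.5   33.7] r [-3.14  -0.     0.922] q [-0.77  0.66  1.84  0.    0.64 -0.12] F [-0.5 -0.1  0.3] op 0.601 grip 0.0
slide [-0.0004  0.0002 -0.0013] roll 0.002
```

View pics/g1.png

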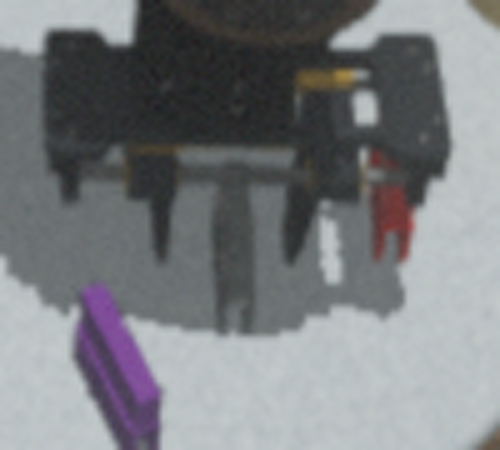

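The holder stands midway between the fingers (crop 235,250), with red and purple clear. I'll close on it.

Request:
step_arm --increments '[{"slide": [0,0,-0.002],"roll": 0},{"slide": [0,0,-0.002],"roll": 0},{"slide": [0,0,-0.002],"roll": 0},{"slide": [0,0,-0.002],"roll": 0},{"slide": [0,0,-0.002],"roll": 0}]' --fingers 0.0

```text
t: 9.85
eef_pos: [455.0, -351.1, 36.1]
tcp_rot: [-3.142, -0.0, 0.92]
ft_force: [-0.2, 0.2, -0.5]
opening: 0.135
grip_force: 0.2
```

Request:
step_arm --increments '[{"slide": [0,0,0],"roll": 0},{"slide": [0,0,-0.02],"roll": 0},{"slide": [0,0,-0.07],"roll": 0},{"slide": [0,0,-0.12],"roll": 0},{"slide": [0,0,-0.165],"roll": 0}]'

```text
t: 10.48
eef_pos: [454.9, -350.9, 202.9]
tcp_rot: [3.141, -0.0, 0.92]
ft_force: [0.1, 0.5, 0.0]
opening: 0.123
grip_force: 30.0
```

```bash
python3 -c "
from h import *
show(); go(430,-20,200,1.489)"
```

```text
t 10.475 p [ 454.9 -350.9  202.9] r [ 3.141 -0.     0.92 ] q [-0.77  0.43  1.7   0.    1.01 -0.12] F [0.1 0.5 0. ] op 0.123 grip 29.99991774559021
slide [ 0.2482 -0.2203  0.0029] roll -0.569
```

```bash
python3 - <<'E'
from h import *
np.set_printoptions(precision=1,suppress=True)
D={}
for c in("top","scene"):
    a=imaging.read_camera(c);np.savez(c+"2.npz",**a);D[c]=a
    for n in("rail_seat","label_rail","rail_floor","handle"):
        for m in mark_of(c,n)[:2]: print(c,n,round(m["confidence"],2),m["uv"],world(a,m["uv"],88 if n=="handle" else 43))
    K=a["intrinsics"];T=np.linalg.inv(a["camera_from_world"])
    v,u=np.mgrid[:384,:512];d=np.stack([(u-K[0,2])/K[0,0],-(v-K[1,2])/K[1,1],-np.ones(u.shape)],-1)*a["z_map"][...,None]
    P=d@T[:3,:3].T+T[:3,3]
    m=(P[...,2]>58)&(P[...,2]<76); q=P[m]
    e=np.array([np.cos(.082),-np.sin(.082)]);f=np.array([-e[1],e[0]])
    o=np.array([548.5,23]); X=(q[:,:2]-o)@e;Y=(q[:,:2]-o)@f
    k=(abs(X)<40)&(abs(Y)<45)
    h,ed=np.histogram(X[k],bins=np.arange(-40,41,4));print(c,"hist x",list(zip(ed[:-1].astype(int),h)))
    k=(abs(X)<8);h,ed=np.histogram(Y[k],bins=np.arange(-80,81,8));print("hist y",list(zip(ed[:-1].astype(int),h)))
f=lambda i,r0,r1,c0,c1,w,h:np.clip(1.3*cv2.resize(i["color"][r0:r1,c0:c1,::-1],(w,h),interpolation=cv2.INTER_CUBIC).astype(float),0,255).astype(np.uint8)
cv2.imwrite("pics/r.png",np.hstack([f(D["top"],185,235,200,270,392,280),f(D["scene"],165,215,220,290,392,280)]))
E
```

```text
top hist x [(np.int64(-40), np.int64(0)), (np.int64(-36), np.int64(0)), (np.int64(-32), np.int64(0)), (np.int64(-28), np.int64(0)), (np.int64(-24), np.int64(0)), (np.int64(-20), np.int64(0)), (np.int64(-16), np.int64(0)), (np.int64(-12), np.int64(0)), (np.int64(-8), np.int64(0)), (np.int64(-4), np.int64(0)), (np.int64(0), np.int64(0)), (np.int64(4), np.int64(0)), (np.int64(8), np.int64(0)), (np.int64(12), np.int64(0)), (np.int64(16), np.int64(0)), (np.int64(20), np.int64(0)), (np.int64(24), np.int64(0)), (np.int64(28), np.int64(0)), (np.int64(32), np.int64(0)), (np.int64(36), np.int64(0))]
hist y [(np.int64(-80), np.int64(0)), (np.int64(-72), np.int64(0)), (np.int64(-64), np.int64(0)), (np.int64(-56), np.int64(0)), (np.int64(-48), np.int64(0)), (np.int64(-40), np.int64(0)), (np.int64(-32), np.int64(0)), (np.int64(-24), np.int64(0)), (np.int64(-16), np.int64(0)), (np.int64(-8), np.int64(0)), (np.int64(0), np.int64(0)), (np.int64(8), np.int64(0)), (np.int64(16), np.int64(0)), (np.int64(24), np.int64(0)), (np.int64(32), np.int64(0)), (np.int64(40), np.int64(0)), (np.int64(48), np.int64(
[... 759 characters left out ...]
4), np.int64(1)), (np.int64(28), np.int64(0)), (np.int64(32), np.int64(0)), (np.int64(36), np.int64(0))]
hist y [(np.int64(-80), np.int64(0)), (np.int64(-72), np.int64(0)), (np.int64(-64), np.int64(0)), (np.int64(-56), np.int64(0)), (np.int64(-48), np.int64(10)), (np.int64(-40), np.int64(8)), (np.int64(-32), np.int64(6)), (np.int64(-24), np.int64(6)), (np.int64(-16), np.int64(7)), (np.int64(-8), np.int64(8)), (np.int64(0), np.int64(6)), (np.int64(8), np.int64(9)), (np.int64(16), np.int64(4)), (np.int64(24), np.int64(6)), (np.int64(32), np.int64(7)), (np.int64(40), np.int64(5)), (np.int64(48), np.int64(0)), (np.int64(56), np.int64(0)), (np.int64(64), np.int64(0)), (np.int64(72), np.int64(0))]
```

View pics/r.png

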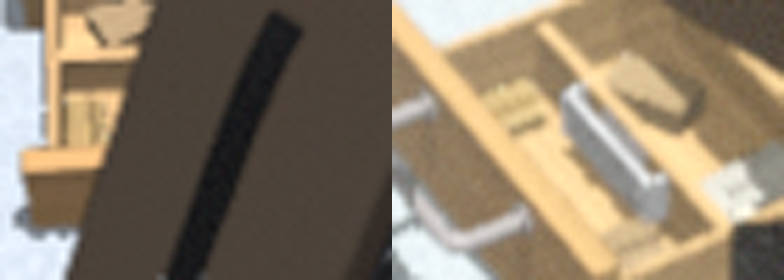

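```bash
python3 - <<'E'
from h import *
np.set_printoptions(precision=2,suppress=True)
a=np.load("scene2.npz")
K=a["intrinsics"];T=np.linalg.inv(a["camera_from_world"])
v,u=np.mgrid[:384,:512];d=np.stack([(u-K[0,2])/K[0,0],-(v-K[1,2])/K[1,1],-np.ones(u.shape)],-1)*a["z_map"][...,None]
P=(d@T[:3,:3].T+T[:3,3]).reshape(-1,3)
e=np.array([np.cos(.082),-np.sin(.082)]);f=np.array([-e[1],e[0]])
o=np.array([548.5,23]); X=(P[:,:2]-o)@e;Y=(P[:,:2]-o)@f;Z=P[:,2]
B=(X>-130)&(X<-95)&(abs(Y)<40)&(Z>70)&(Z<100);print("bar",B.sum(),X[B].mean(),Z[B].mean(),np.polyfit(Y[B],X[B],1),"grip says",(np.array([437,31.2])-o)@e)
B=(abs(X-1)<7)&(abs(Y)<40)&(Z>62)&(Z<80);print("lip",B.sum(),X[B].mean(),Z[B].mean(),Z[B].max(),np.polyfit(Y[B],X[B],1))
B=(X>-40)&(X<9)&(abs(Y)<35)&(Z>45)&(Z<62);print("front face",B.sum(),np.percentile(X[B],[10,50,90]))
B=(X>-75)&(X<-40)&(abs(Y)<80)&(Z>104)&(Z<112)
for z in range(100,112,3):
    B=(X>-95)&(X<-20)&(abs(Y)<90)&(abs(Z-z)<1.5);print("front",z,B.sum(),np.percentile(X[B],[5,50,95]) if B.sum() else 0)
show();go(549,22.5,200,1.489)
E
```

```text
bar 78 -115.27024848855766 93.63666136157511 [   0.01 -115.25] grip says -111.79699371819285
lip 56 1.9658002154925012 68.58687866609203 75.29079285917317 [0.   1.98]
front face 49 [0.05 1.3  2.24]
front 100 19 [-74.82 -74.08 -72.18]
front 103 30 [-75.22 -73.86 -64.73]
front 106 84 [-74.35 -68.68 -58.76]
front 109 134 [-74.49 -66.52 -59.44]
t 10.975 p [ 454.8 -350.8  200. ] r [-3.14 -0.    0.92] q [-0.77  0.44  1.7   0.    1.01 -0.12] F [-0.4 -0.  -1. ] op 0.126 grip 29.999904334545135
slide [ 0.35 -0.15 -0.  ] roll -0.569
```

Request:
step_arm --increments '[{"slide": [0.248,-0.22,0.003],"roll": -0.569},{"slide": [0.248,-0.22,0.003],"roll": -0.569},{"slide": [0.248,-0.22,0.003],"roll": -0.569},{"slide": [0.248,-0.22,0.003],"roll": -0.569},{"slide": [0.248,-0.22,0.003],"roll": -0.569}]'

```text
t: 11.6
eef_pos: [431.1, -37.6, 198.0]
tcp_rot: [-3.141, -0.0, 1.489]
ft_force: [0.6, -0.8, -0.0]
opening: 0.126
grip_force: 30.0
```

```bash
python3 -c "
from h import *
show(); go(549,22.5,180,1.489)"
```

```text
t 11.6 p [431.1 -37.6 198. ] r [-3.141 -0.     1.489] q [-0.24  0.24  2.03  0.    0.87 -0.16] F [ 0.6 -0.8 -0. ] op 0.126 grip 29.99890297651291
slide [0.0696 0.1126 0.018 ] roll -0.0
```

Request:
step_arm --increments '[{"slide": [0.06,0.04,0.0],"roll": 0},{"slide": [0.068,0.08,0.005],"roll": 0},{"slide": [0.068,0.115,0.01],"roll": 0},{"slide": [0.068,0.115,0.018],"roll": 0},{"slide": [0.068,0.115,0.018],"roll": 0}]'

```text
t: 12.22
eef_pos: [550.5, 19.0, 179.1]
tcp_rot: [-3.139, -0.0, 1.489]
ft_force: [-0.9, -0.5, -0.7]
opening: 0.125
grip_force: 30.0
```

```bash
python3 - <<'E'
from h import *
show(); go(552.5,22.7,112,1.489)
b=imaging.read_camera("scene")
cv2.imwrite("pics/p1.png",cv2.resize(b["color"][140:230,210:310,::-1],None,fx=6,fy=6,interpolation=cv2.INTER_CUBIC))
E
```

```text
t 12.225 p [550.5  19.  179.1] r [-3.139 -0.     1.489] q [-0.09  0.43  1.78  0.    0.93 -0.  ] F [-0.9 -0.5 -0.7] op 0.125 grip 29.99996781349182
slide [0.0038 0.0017 0.0671] roll 0.0
```

View pics/p1.png

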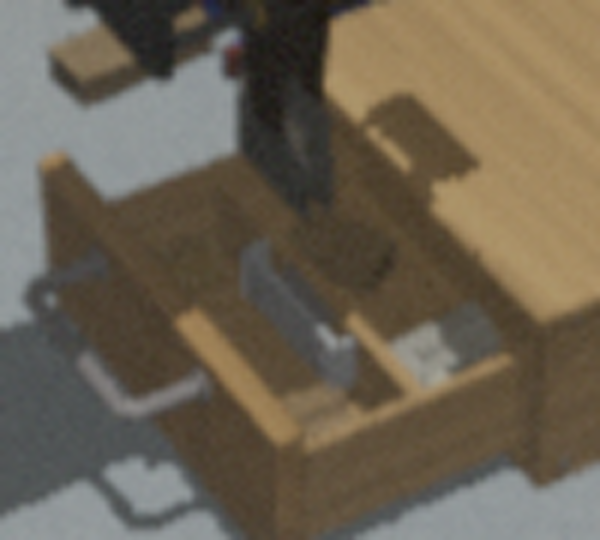

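```bash
python3 - <<'E'
from h import *
i=cv2.imread("pics/p1.png")[90:230,210:350].astype(float)
i=np.clip((i-15)*2.2,0,255).astype(np.uint8)
cv2.imwrite("pics/p1b.png",cv2.resize(i,None,fx=4,fy=4))
E
```

```text
(no output)
```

View pics/p1b.png

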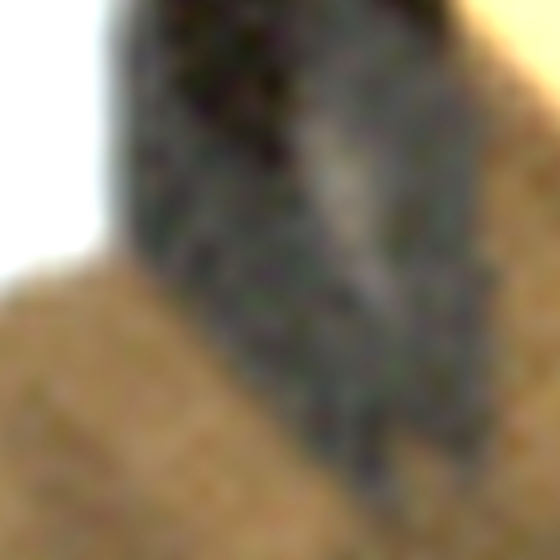

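Request:
step_arm --increments '[{"slide": [0.003,0.002,0.02],"roll": 0},{"slide": [0.003,0.002,0.04],"roll": 0},{"slide": [0.003,0.002,0.055],"roll": 0},{"slide": [0.003,0.002,0.065],"roll": 0},{"slide": [0.003,0.002,0.065],"roll": 0}]'

```text
t: 12.9
eef_pos: [553.7, 21.8, 115.0]
tcp_rot: [-3.141, -0.0, 1.489]
ft_force: [0.6, 0.4, -0.7]
opening: 0.123
grip_force: 30.0
```

```bash
python3 -c "
from h import *
show(); go(552.5,22.7,101,1.489)"
```

```text
t 12.9 p [553.7  21.8 115. ] r [-3.141 -0.     1.489] q [-0.08  0.52  1.84  0.    0.79  0.  ] F [ 0.6  0.4 -0.7] op 0.123 grip 29.99987930059433
slide [ 0.0008 -0.0013  0.014 ] roll 0.0
```

A pale card strip shows at (340,180) on the face towards the drawer front, so the orientation is right. I'll descend with force checks.

Request:
step_arm --increments '[{"slide": [0.001,-0.001,0.003],"roll": 0},{"slide": [0.001,-0.001,0.006],"roll": 0},{"slide": [0.001,-0.001,0.009],"roll": 0},{"slide": [0.001,-0.001,0.012],"roll": 0},{"slide": [0.001,-0.001,0.012],"roll": 0}]'

```text
t: 13.52
eef_pos: [553.0, 22.9, 103.0]
tcp_rot: [-3.141, -0.0, 1.489]
ft_force: [-0.2, 0.4, -0.4]
opening: 0.124
grip_force: 30.0
```

Request:
step_arm --increments '[{"slide": [0,0,0.002],"roll": 0},{"slide": [0,0,0.004],"roll": 0},{"slide": [0,0,0.004],"roll": 0}]'

```text
t: 13.9
eef_pos: [553.0, 22.9, 99.1]
tcp_rot: [-3.141, -0.0, 1.489]
ft_force: [0.7, 0.1, 0.6]
opening: 0.123
grip_force: 30.0
```

Request:
step_arm --increments '[{"slide": [0,0,0.002],"roll": 0},{"slide": [0,0,0.004],"roll": 0},{"slide": [0,0,0.006],"roll": 0},{"slide": [0,0,0.006],"roll": 0}]'

```text
t: 14.4
eef_pos: [553.0, 22.9, 93.1]
tcp_rot: [-3.141, -0.0, 1.489]
ft_force: [-0.2, -0.5, 0.5]
opening: 0.126
grip_force: 30.0
```

Request:
step_arm --increments '[{"slide": [0,0,0.002],"roll": 0},{"slide": [0,0,0.004],"roll": 0},{"slide": [0,0,0.005],"roll": 0},{"slide": [0,0,0.005],"roll": 0}]'

```text
t: 14.9
eef_pos: [552.8, 22.9, 88.3]
tcp_rot: [-3.141, -0.0, 1.489]
ft_force: [-1.4, 0.3, 1.7]
opening: 0.124
grip_force: 30.0
```

Request:
step_arm --increments '[{"slide": [0,0,0.002],"roll": 0},{"slide": [0,0,0.004],"roll": 0},{"slide": [0,0,0.005],"roll": 0},{"slide": [0,0,0.005],"roll": 0}]'

```text
t: 15.4
eef_pos: [552.9, 22.9, 83.0]
tcp_rot: [-3.141, -0.0, 1.489]
ft_force: [-1.4, -0.2, -0.2]
opening: 0.123
grip_force: 30.0
```

Request:
step_arm --increments '[{"slide": [0,0,0.002],"roll": 0},{"slide": [0,0,0.003],"roll": 0},{"slide": [0,0,0.003],"roll": 0}]'

```text
t: 15.78
eef_pos: [553.1, 22.9, 80.1]
tcp_rot: [-3.142, -0.0, 1.489]
ft_force: [-2.5, 0.6, 1.5]
opening: 0.128
grip_force: 30.0
```

Request:
step_arm --increments '[{"slide": [0,0,0.001],"roll": 0},{"slide": [0,0,0.002],"roll": 0},{"slide": [0,0,0.002],"roll": 0}]'

```text
t: 16.15
eef_pos: [553.6, 22.9, 78.8]
tcp_rot: [3.14, -0.0, 1.489]
ft_force: [-2.8, 0.7, 7.2]
opening: 0.124
grip_force: 30.0
```

Request:
step_arm --increments '[{"slide": [0,0,0.001],"roll": 0},{"slide": [0,0,0.002],"roll": 0},{"slide": [0,0,0.002],"roll": 0}]'

```text
t: 16.52
eef_pos: [555.3, 22.7, 78.7]
tcp_rot: [3.135, -0.0, 1.489]
ft_force: [-2.0, 0.2, 24.3]
opening: 0.122
grip_force: 30.0
```

```bash
python3 - <<'E'
from h import *
show()
b=imaging.read_camera("scene")
for n in("label_holder","rail_seat","handle"):
    print(n,[(round(m["confidence"],2),m["uv"]) for m in mark_of("scene",n)[:3]])
show()
i=cv2.resize(b["color"][150:220,225:295,::-1],None,fx=8,fy=8,interpolation=cv2.INTER_CUBIC)
cv2.imwrite("pics/ins.png",np.clip(i.astype(float)*1.8,0,255).astype(np.uint8))
E
```

```text
t 16.525 p [555.3  22.7  78.7] r [ 3.135 -0.     1.489] q [-0.08  0.57  1.87  0.    0.7   0.  ] F [-2.   0.2 24.3] op 0.122 grip 30.01448303461075
label_holder [(0.79, [348.6, 292.8]), (0.62, [293.3, 328.0])]
rail_seat [(0.5, [261.7, 194.9])]
handle [(0.57, [225.9, 199.4])]
t 16.725 p [555.3  22.7  78.7] r [ 3.135 -0.     1.489] q [-0.08  0.57  1.87  0.    0.7   0.  ] F [-2.8  0.2 25.5] op 0.122 grip 30.014601945877075
```

View pics/ins.png

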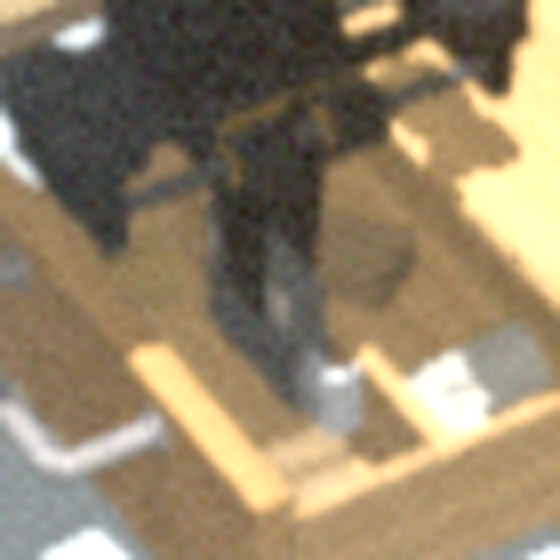

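The TCP met firm contact at 78.7 mm, against an expected ~79 for home. The picture shows the legs straddling the rail end at (330,390). I'll ease the press to about 15 N and hold.

Request:
step_arm --increments '[{"slide": [0,0,-0.001],"roll": 0},{"slide": [0,0,-0.001],"roll": 0},{"slide": [0,0,-0.001],"roll": 0},{"slide": [0,0,-0.001],"roll": 0}]'

```text
t: 17.23
eef_pos: [555.2, 22.7, 78.7]
tcp_rot: [3.136, -0.0, 1.489]
ft_force: [1.3, -0.6, 13.7]
opening: 0.124
grip_force: 30.0
```

Request:
step_arm --increments '[{"slide": [0,0,0],"roll": 0},{"slide": [0,0,0],"roll": 0},{"slide": [0,0,0],"roll": 0},{"slide": [0,0,0],"roll": 0}]'

```text
t: 17.73
eef_pos: [555.2, 22.8, 78.8]
tcp_rot: [3.136, -0.0, 1.489]
ft_force: [0.6, 1.0, 13.7]
opening: 0.126
grip_force: 30.0
```

```bash
python3 -c "
from h import *
show(); print(env.job_done())"
```

```text
t 17.725 p [555.2  22.8  78.8] r [ 3.136 -0.     1.489] q [-0.08  0.57  1.87  0.    0.7   0.  ] F [ 0.6  1.  13.7] op 0.126 grip 30.00594913959503
the job is handed in; nothing more can be done
None
```

I handed the job in at 17.7 s, with no verdict returned: the drawer is out at its stop, and the grey holder is on the rail floor by height (TCP 78.8 mm, 79 expected), card to the front. It is still gripped at 30 N and pressed down with about 14 N. The spring gave less resistance than described (under 2 N, against 3 to 7 N), so seating past it rests on the height match.

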